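# Brush out the inlaid box and shut it

### The arm

A 7-joint arm with a two-finger parallel gripper is mounted at the origin on the work surface. World frame = base frame: x ahead of the robot, y to its left, z up, the work surface at z = 0. Lengths are in mm, angles in degrees, forces in N, time in s.
With the tool pointing down it reaches from about 400 to 925 mm from the base axis. Payload 5.6 kg.
Tool frame: the origin (TCP) lies between the finger pads; the fingertips stand 8 mm ahead of it and the grasp point (between the pads) lies 11 mm behind it; z points along the fingers, y is the line along which they close (so a half turn about z gives the same grasp; the last joint's range is limited). The gripper opens to 85 mm and grips with 20 to 120 N. Pads are 22 mm wide; open, the fingers measure 114 mm over their backs; the gripper's body (76 mm by 85 mm) begins 54 mm behind the grasp point. The pads swing forward as they close: fully open they stand 13 mm farther back than shut.
Start: joints at [-72.708, 26.786, -0.665, 91.828, 0.344, 61.387, -3.226], TCP at [219.745, 611.735, 239.29] pointing down, gripper open.
Joint ranges: [-144.91, 144.91], [-17.63, 115.5], [-89.93, 88.59], [15.96, 139.68], [-74.01, 254.01], [8.47, 105.57], [-167.45, 167.45]. Speed limits (degrees/s): [147.25, 147.25, 180, 180, 180, 180, 180].

### API

Orientations are given as [roll, pitch, yaw] about the fixed x, y, z axes, in that order (R = Rz(yaw) Ry(pitch) Rx(roll)).
In Python, from rig import status, imaging, finish_job gives the robot as it stands.
- The arm moves only by the tool play_rows, never from a script. Its argument "series" is a list of rows, each a list of 5 numbers: the finger opening in m, from 0 to 0.0854, then the shift along the tool's x, y, z in m, then the turn about the tool's z in degrees. A call has 1 to 12 rows; each row is the pose to reach, as a shift and turn from the pose commanded when the call began, along the tool's axes at that moment; what a row does not reach only later rows make up. A row lasts 1/8 s, in which the tool goes at most 62.5 mm and 10.7 degrees, less where a joint would pass 70% of its speed; a pose out of reach is approached as far as the arm can. A call with a gripper value outside its range is refused whole. The fingers move at their own pace and stop on an object; "force" is the grip in N (left out, the last holds). Time passes only in rows, so rows that repeat a pose let the fingers close. It gives the time, the measured TCP pose, the force, the opening and the grip force at its end, in the units of the state.
- status.get_obs(): the state, without advancing time (a new reading comes with each control period).
- imaging.snapshot(name): name is "scene" or "top" or "wrist"; returns a dict with "image" (420x560x3 uint8, red, green, blue), "K" (3x3 intrinsics, pixels), "dist_coeffs" ([k1, k2, p1, p2, k3] as OpenCV has them; the pictures are not rectified), "cam_to_world" (4x4, takes a point from camera to world coordinates). Camera axes: x right, y up, looking along -z (the intrinsics and any distortion apply to the point x, -y, -z); pixel columns grow to the right and rows downward; lengths in mm; the calibration is good to about 2 mm. A picture is of the moment at which its call begins. There is no depth.
- finish_job(): hands the job in; it is judged then, once.
The state is a dict: "time_s": time; "q": joint angles; "dq": joint speeds; "effort": joint torques, N m; "ee_pos": TCP position; "orientation": TCP orientation; "force": force on the tool from outside, world axes, zero at the start; "torque": the same for the moment, N m; "gripper_width": finger opening in mm; "gripper_force": force on a finger pad.
Only numpy, scipy, OpenCV 4.12 (cv2) and the standard library are available. Lean on these libraries where they do the work, as an engineer would, in place of code of your own. Each camera call takes 0.05 s, during which the arm holds its last target. There are 200 camera calls.

### The job

Take the green-handled brush from the tool stand and brush out the open green-banded box: three strokes, each down until the bristles touch the floor inside and then up to near the rim. Then stand the brush back in its empty hole in the stand without dropping it, and after that swing the box's lid shut and press it down with the fingers to be sure it is fully closed. Leave everything else on the bench where it is.

Things in the scene. Friction and masses are not known exactly. Their poses are not given: they have to be found in the camera images.
- brush: Long brush, 200 mm tall, upright in a hole of the stand; the tallest tool there, the only green grip. Origin: centre of the flat lower end of the bristles; +z up the handle. Upward: cream bristles 28 mm in diameter to 50 mm, brass ferrule to 66, 12 mm stem to 136, green round grip 24 mm in diameter from 144 to 196 (grasp at about 170, from above). 60 to 130 g
- stand: Pale wooden tool stand fixed to the bench, 70 (x) by 180 (y) by 60 mm tall, three square holes 40 mm wide in a row along its y at -56, 0 and +56 mm, floors 12 mm above the bench. Origin: centre of its underside. The brush is in one hole, the other two hold shorter tools that stay there
- box: Open dark wooden box with green and cream inlay bands, fixed in a jig: 100 by 100 mm outside, 100 tall, walls 8, inside 84 by 84 and 92 deep. Origin: centre of its underside, z up; its lid is hinged along its +x side, parallel to y. Jig strips (22 mm tall) reach 66 mm either side along y
- box_in (a point): Centre of the inner floor of the box, 8 mm above the bench; axes as the box
- box_hinge (a point): Middle of the lid's hinge axis, on the +x edge of the box, 104 mm above the bench; axes as the box
- lid (a joint): Angle of the box lid: 0 shut (level), growing as it opens up and back over the hinge; starts at 1.65 to 1.95, stop at 2.1. Stiff hinge (0.12 N m): it stays where it is left and must be pushed. A plate 100 by 100 by 8 mm (hinge axis in mid thickness), reaching from the hinge towards the box's -x when shut; no handle
- lid_mid (a point): Middle of the lid's outer face (upper face when shut), 50 mm from the hinge
- post: Upright grey steel pipe fixed on the bench, 48 mm in diameter (foot disc 90 mm), 306 mm tall. Origin at its foot. An obstacle
- red_box: Bystander: closed box 100 by 100 by 104 mm with red inlay, loose. Origin: centre of underside
- punch: Bystander: short steel tool with a red handle in the stand, 116 mm long; origin at its lower end
- burnisher: Bystander: short tool with a brown wooden handle in the stand, 115 mm long; origin at its lower end
- glue: Bystander: amber glue bottle, 56 mm in diameter, 170 mm tall, loose. Origin: centre of underside
- small_box: Bystander: small inlaid box 70 by 50 by 45 mm. Origin: centre of underside
- blank: Bystander: raw pale wood block 60 by 75 by 60 mm. Origin: centre of underside
- hammer: Bystander: hammer 170 mm long lying on the bench
- pot: Bystander: small white ceramic pot, 48 mm in diameter, 50 mm tall. Origin: centre of underside
- tub: Bystander: clear plastic tub 120 by 160 by 50 mm. Origin: centre of underside
Not all that is in view belongs to the job. Leave any purple look-alike of the box alone. What is shaped like the brush but pink is not meant.

How it is judged:
By the outcome, as a careful person would: the job done as asked, in the order asked, and still so for the second after the job is handed in, with the robot touching nothing.
It also fails if it takes over 72 s, if anything falls off the work surface, if the arm or the gripper's body presses on something with over 40 N, if the wrist force passes 120 N, or if a joint passes its speed limit or range.

## Working session

There is one attempt and no reset: what is moved stays moved. The work goes in short steps, Python scripts to look and compute and a tool call to move; the robot and the scene stay as the last step left them, time stands still between calls to the robot, and variables do not carry over. Pictures are saved under pics/ and viewed, at most 10 in all, crops included, and the job is handed in when it is done.

Besides the shell and the picture viewer there is one more tool, called after "Request:" as name(argument=value, ...), one argument or row to a line, values as JSON. play_rows: Moves the arm, as the interface text tells. Its arguments: {"type":"object","properties":{"series":{"type":"array"},"force":{"type":"number"}},"required":["series"]}

```bash
mkdir -p pics
cat > h.py <<'E'
import numpy as np, cv2, pickle
from rig import status, imaging
def snap(n,tag):
    s=imaging.snapshot(n); pickle.dump(s,open(f'{tag}.pkl','wb'))
    cv2.imwrite(f'pics/{tag}.png',np.array(s['image'])[:,:,::-1]); return s
def load(tag): return pickle.load(open(f'{tag}.pkl','rb'))
def ray(s,u,v):
    p=cv2.undistortPoints(np.array([[[u,v]]],float),np.array(s['K']),np.array(s['dist_coeffs']))[0,0]
    T=np.array(s['cam_to_world']); return T[:3,3],T[:3,:3]@np.array([p[0],-p[1],-1])
def at_z(s,u,v,z):
    o,d=ray(s,u,v); return o+d*(z-o[2])/d[2]
def proj(s,P):
    T=np.array(s['cam_to_world']);c=(np.atleast_2d(P)-T[:3,3])@T[:3,:3]
    c=c*[1,-1,-1]
    return cv2.projectPoints(c,np.zeros(3),np.zeros(3),np.array(s['K']),np.array(s['dist_coeffs']))[0][:,0]
def tri(obs):
    A=np.zeros((3,3));b=np.zeros(3)
    for s,u,v in obs:
        o,d=ray(s,u,v);d/=np.linalg.norm(d);M=np.eye(3)-np.outer(d,d);A+=M;b+=M@o
    return np.linalg.solve(A,b)
E
python3 - <<'E'
from h import *
for n in('scene','top','wrist'):
    s=snap(n,n+'0'); print(n,np.round(s['cam_to_world'],2).tolist(),np.round(s['K'],0).tolist(),s['dist_coeffs'])
a=cv2.imread('pics/scene0.png');b=cv2.imread('pics/top0.png')
print(status.get_obs())
E
```

```text
scene [[-0.49, -0.55, 0.68, 1438.18], [0.87, -0.3, 0.38, 632.13], [-0.01, 0.78, 0.63, 947.21], [0.0, 0.0, 0.0, 1.0]] [[532.0, 0.0, 270.0], [0.0, 532.0, 214.0], [0.0, 0.0, 1.0]] [-0.09637294  0.          0.          0.          0.        ]
top [[-0.01, 0.99, -0.11, 380.66], [-1.0, -0.01, -0.01, 88.59], [-0.01, 0.11, 0.99, 1472.87], [0.0, 0.0, 0.0, 1.0]] [[484.0, 0.0, 278.0], [0.0, 484.0, 203.0], [0.0, 0.0, 1.0]] [-0.0027593  0.         0.         0.         0.       ]
wrist [[0.34, -0.89, -0.31, 140.8], [0.94, 0.32, 0.11, 640.38], [-0.0, -0.33, 0.94, 373.33], [0.0, 0.0, 0.0, 1.0]] [[365.0, 0.0, 289.0], [0.0, 365.0, 215.0], [0.0, 0.0, 1.0]] [-0.02685738  0.          0.          0.          0.        ]
{'time_s': 0.15, 'q': array([-72.7094324 ,  26.82612788,  -0.66213623,  91.86775285,
         0.34345791,  61.38830265,  -3.22457299]), 'dq': array([-0.04930975, -0.1142073 ,  0.13793507, -0.22608776,  0.04285002,
       -0.0050653 ,  0.01304413]), 'effort': array([ 1.61046264e-03, -5.32793462e+01,  2.18667998e-02, -2.51555336e+01,
        1.15008242e-02,  5.49985692e-03,  3.39073938e-05]), 'ee_pos': array([219.63367296, 611.32526571, 238.54524592]), 'orientation': array([-1.79920050e+02,  6.98733099e-03,  1.60240641e+02]), 'force': array([-0.95989134, -0.05197254, -0.28276759]), 'torque': array([ 0.0332726 , -0.028715  , -0.00372697]), 'gripper_force': 0.0, 'gripper_width': 85.69887186947545}
```

View pics/scene0.png

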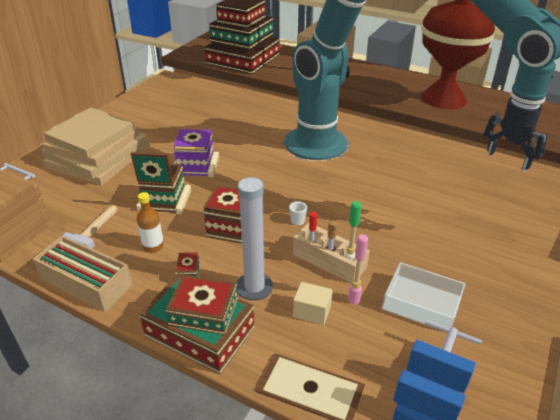

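View pics/top0.png

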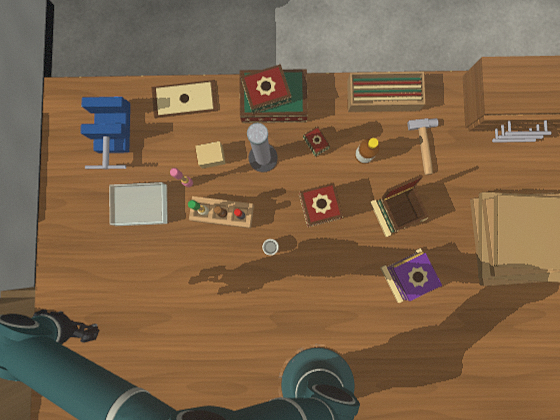

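The scene view shows the brush's green grip at about (355,214) and the open green box at about (163,180). In the top view the brush is at about (193,205) and the box at about (402,207). Next I'll enlarge these areas.

Run:
```python
import cv2,numpy as np
t=cv2.imread('pics/top0.png');s=cv2.imread('pics/scene0.png')
def c(i,u,v,w,h): return cv2.resize(i[v:v+h,u:u+w],None,fx=5,fy=5,interpolation=cv2.INTER_CUBIC)
o=np.vstack([np.hstack([c(t,180,170,80,60),c(t,365,165,80,60)]),np.hstack([c(s,290,195,80,60),c(s,125,145,80,60)])])
# ticks each 10px
for X in range(0,800,50): cv2.line(o,(X,0),(X,6),(0,0,255),1);cv2.line(o,(X,300),(X,306),(0,0,255),1)
for Y in range(0,600,50): cv2.line(o,(0,Y),(6,Y),(0,0,255),1);cv2.line(o,(400,Y),(406,Y),(0,0,255),1)
cv2.imwrite('pics/crops.png',o)
```

```text
(no output)
```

View pics/crops.png

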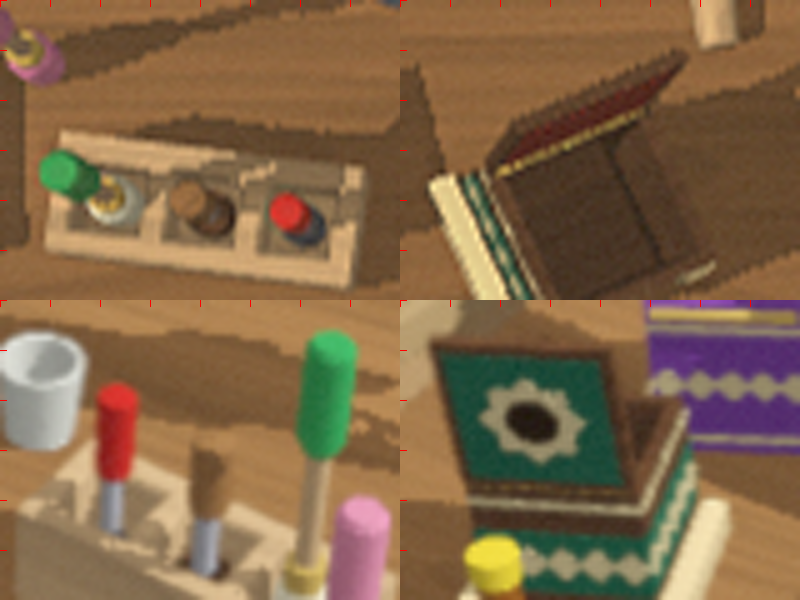

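```bash
cat > fit.py <<'E'
from h import *
from scipy.optimize import least_squares
T=load('top0');S=load('scene0')
def Rz(a): c,s=np.cos(a),np.sin(a);return np.array([[c,-s,0],[s,c,0],[0,0,1]])
def tp(X,Y): return 180+X/5,170+Y/5
def bt(X,Y): return 365+(X-400)/5,165+Y/5
def ss(X,Y): return 290+X/5,195+(Y-300)/5
def bs(X,Y): return 125+(X-400)/5,145+(Y-300)/5
# stand: top corners z=60
pts=[(T,tp(63,130),(35,90,60)),(T,tp(365,168),(35,-90,60)),(T,tp(350,272),(-35,-90,60)),(T,tp(47,238),(-35,90,60))]
def f(p): return np.concatenate([proj(s,Rz(p[2])@np.array(P)+[p[0],p[1],0])[0]-uv for s,uv,P in pts])
r=least_squares(f,[500,250,0]);print('stand',r.x[:2],np.degrees(r.x[2]),r.fun.round(1))
for k in(-56,0,56):print(k,Rz(r.x[2])@[0,k,0]+[r.x[0],r.x[1],0])
# grip top centre
print('grip top',tri([(T,*tp(61,171)),(S,*ss(331,343))]))
def lid(l,y,th,t=4): # point l from hinge, outer face t
    c,s=np.cos(th),np.sin(th); return np.array([50-l*c+t*s,y,104+l*s+t*c])
bp=[(S,bs(433,343),lambda a:lid(100,-50,a)),(S,bs(605,351),lambda a:lid(100,50,a)),(S,bs(632,489),lambda a:lid(0,50,a)),(S,bs(470,483),lambda a:lid(0,-50,a)),
(S,bs(690,408),lambda a:np.array([-50,50,100])),(T,bt(497,173),lambda a:np.array([42,50,100])),(T,bt(645,110),lambda a:np.array([42,-50,100])),(T,bt(686,54),lambda a:lid(100,-50,a,-4))]
def g(p): return np.concatenate([proj(s,Rz(p[2])@F(p[3])+[p[0],p[1],0])[0]-uv for s,uv,F in bp])
r=least_squares(g,[450,-300,.4,1.8],loss='soft_l1');print('box',r.x[:2],np.degrees(r.x[2]),r.x[3],g(r.x).round(1))
for n,u,v,z in[('post',262,158,0),('posttop',257,133,306),('glue',366,158,0),('pink',175,173,200),('pot',270,247,50),('red',321,203,104)]:print(n,at_z(T,u,v,z).round(0))
E
python3 fit.py
```

```text
stand [510.88215581 273.3734036 ] -7.6190295260361856 [-0.  -1.   0.1 -1.4  0.1  1.5 -0.2  0.9]
-56 [503.45736259 217.86779626   0.        ]
0 [510.88215581 273.3734036    0.        ]
56 [518.30694904 328.87901093   0.        ]
grip top [513.57446003 332.59578565 208.48909388]
box [ 508.27611165 -248.43407981] 20.589549723778898 1.6808383351452172 [-2.2 -0.4 -0.3  0.6  0.2  1.6 -2.1 -0.  -0.8 -2.  -3.5  0.7 -0.6  0.6
 -0.6  1.1]
post [677. 155.   0.]
posttop [678. 153. 306.]
glue [ 673. -166.    0.]
pink [600. 379. 200.]
pot [402. 132.  50.]
red [524. -16. 104.]
```

Request:
play_rows(
  series=[
    [0.085,-0.015,-0.01,-0.005,-1],
    [0.085,-0.045,-0.028,-0.015,-2],
    [0.085,-0.085,-0.053,-0.025,-4],
    [0.085,-0.125,-0.079,-0.035,-6],
    [0.085,-0.165,-0.104,-0.045,-8],
    [0.085,-0.205,-0.129,-0.055,-10],
    [0.085,-0.245,-0.155,-0.06,-12.2],
    [0.085,-0.28,-0.176,-0.06,-12.2],
    [0.085,-0.297,-0.187,-0.06,-12.2],
    [0.085,-0.302,-0.189,-0.06,-12.2],
    [0.085,-0.302,-0.189,-0.06,-12.2],
  ],
)

```text
time_s: 1.52
ee_pos: [439.6, 332.3, 299.1]
orientation: [180.0, -0.0, 172.5]
force: [0.1, -0.4, 0.2]
gripper_width: 84.7
gripper_force: 0.0
```

Run:
```python
from h import *
s=snap('wrist','w1');o=status.get_obs();print(o['ee_pos'],o['orientation'],o['q'],o['time_s'])
print(proj(s,[[515,331,212],[518,329,12],[518,329,60]]))
i=cv2.imread('pics/w1.png');cv2.imwrite('pics/w1b.png',cv2.resize(i,(800,600),interpolation=cv2.INTER_CUBIC))
```

```text
[439.27519643 332.76115977 299.09039887] [ 1.79992016e+02 -3.59205850e-02  1.72526217e+02] [-44.92970593  13.78174681   5.14504434 102.32140432  -1.39771071
  63.97543288  43.20794178] 1.575
[[300.69912092 322.72691662]
 [294.60740515 227.25778271]
 [295.20688679 242.70315099]]
```

View pics/w1b.png

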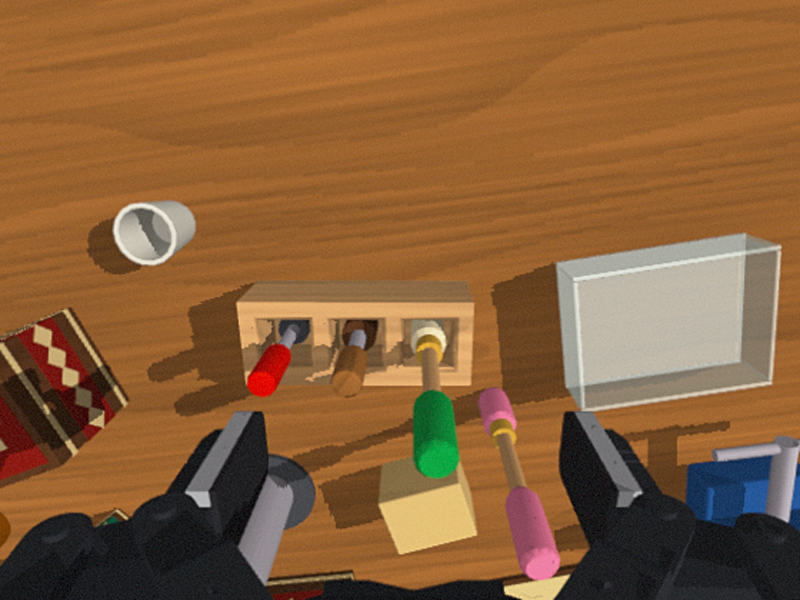

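The wrist view shows the brush's grip top at about (437,456) in the enlarged picture. The brush hole spans (404..458, 318..371).

Run:
```python
from h import *
s=load('w1');k=1/1.42857
for n,u,v,z in[('griptop',437,457,208),('grip bottom at 156',435,400,156),('h',404,318,60),('h',457,319,60),('h',403,370,60),('h',458,370,60),('st',238,301,60),('st',474,300,60),('st',472,384,60),('st',246,394,60),('pinktop',540,563,200),('ferrule',429,339,78)]:
    print(n,at_z(s,u*k,v*k,z).round(1))
```

```text
griptop [515.9 334.8 208. ]
grip bottom at 156 [512.2 336.3 156. ]
h [492.6 318.6  60. ]
h [498.7 358.7  60. ]
h [535.9 311.8  60. ]
h [541.7 355.   60. ]
st [462.4 195.7  60. ]
st [485.2 373.   60. ]
st [555.5 364.8  60. ]
st [540.6 182.9  60. ]
pinktop [601.5 385.1 200. ]
ferrule [504.8 335.8  78. ]
```

Request:
play_rows(
  series=[
    [0.085,-0.02,0.003,0,0],
    [0.085,-0.05,0.008,0,0],
    [0.085,-0.07,0.012,0.01,0],
    [0.085,-0.075,0.012,0.03,0],
    [0.085,-0.075,0.012,0.06,0],
    [0.085,-0.075,0.012,0.09,0],
    [0.085,-0.075,0.012,0.115,0],
    [0.085,-0.075,0.012,0.128,0],
    [0.085,-0.075,0.012,0.128,0],
  ],
)

```text
time_s: 2.7
ee_pos: [514.8, 333.9, 170.2]
orientation: [-179.9, -0.1, 172.5]
force: [-0.7, -0.4, 0.2]
gripper_width: 84.8
gripper_force: 0.0
```

Request:
play_rows(
  series=[
    [0.05,0,0,0,0],
    [0.03,0,0,0,0],
    [0.02,0,0,0,0],
    [0.01,0,0,0,0],
    [0.01,0,0,0,0],
    [0.01,0,0,0,0],
    [0.01,0,0,0,0],
    [0.01,0,0,0,0],
  ],
  force=45,
)

```text
time_s: 3.7
ee_pos: [516.5, 334.0, 172.0]
orientation: [179.9, 0.1, 172.4]
force: [-0.1, -0.8, 6.3]
gripper_width: 22.9
gripper_force: 44.5
```

Run:
```python
from h import *
s=snap('wrist','w2');o=status.get_obs();print(o['ee_pos'],o['orientation'],o['q'],o['time_s'],o['force'],o['torque'])
b=snap('scene','s2')
i=cv2.imread('pics/w2.png');j=cv2.imread('pics/s2.png')[140:320,240:420]
cv2.imwrite('pics/w2b.png',np.hstack([cv2.resize(i,(400,300)),cv2.resize(j,(300,300))]))
```

```text
[516.46506874 334.03793022 172.03806214] [1.79947655e+02 6.03704516e-02 1.72438526e+02] [-40.67429921  27.50016559   6.15626851 100.6739167   -3.60268791
  51.93648674  49.44843969] 3.75 [-1.00766849  0.33160163  5.69562455] [-0.14377239  0.07551337 -0.02098527]
```

View pics/w2b.png

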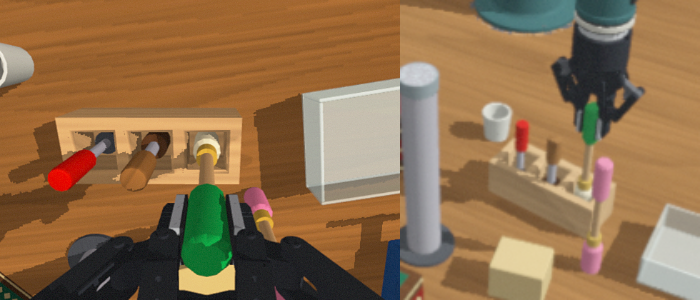

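The brush is gripped, with the bristle tip 160 mm below the TCP. Next I'll lift it and carry it towards the box.

Request:
play_rows(
  series=[
    [0.01,0,0,-0.01,0],
    [0.01,0,0,-0.03,0],
    [0.01,0,0,-0.055,0],
    [0.01,0,0,-0.085,0],
    [0.01,0,0,-0.115,0],
    [0.01,0,0,-0.138,0],
    [0.01,-0.001,-0.008,-0.148,0],
    [0.01,-0.002,-0.025,-0.15,0],
    [0.01,-0.005,-0.05,-0.15,0],
    [0.01,-0.008,-0.08,-0.15,0],
    [0.01,-0.011,-0.115,-0.15,0],
    [0.01,-0.015,-0.15,-0.15,0],
  ],
)

```text
time_s: 5.3
ee_pos: [510.3, 179.7, 320.2]
orientation: [-179.9, -0.1, 172.3]
force: [-0.7, 0.1, -1.5]
gripper_width: 22.7
gripper_force: 44.2
```

Request:
play_rows(
  series=[
    [0.01,-0.003,-0.035,0,0],
    [0.01,-0.007,-0.07,0,0],
    [0.01,-0.01,-0.105,0,0],
    [0.01,-0.014,-0.14,0,0],
    [0.01,-0.017,-0.175,0,0],
    [0.01,-0.02,-0.21,0,0],
    [0.01,-0.024,-0.245,0,0],
    [0.01,-0.027,-0.275,0,0],
    [0.01,-0.03,-0.3,0,0],
    [0.01,-0.031,-0.32,0,0],
    [0.01,-0.032,-0.33,0,0],
    [0.01,-0.032,-0.332,0,0],
  ],
)

```text
time_s: 6.8
ee_pos: [498.3, -151.1, 320.9]
orientation: [180.0, -0.1, 172.3]
force: [0.8, -0.4, -1.6]
gripper_width: 22.7
gripper_force: 44.2
```

Run:
```python
from h import *
s=snap('wrist','w3');o=status.get_obs();print(o['ee_pos'],o['orientation'],o['q'],o['time_s'],o['force'],o['torque'])
i=cv2.imread('pics/w3.png');cv2.imwrite('pics/w3b.png',cv2.resize(i,(800,600),interpolation=cv2.INTER_CUBIC))
```

```text
[ 498.5955049  -150.55760916  320.94306761] [ 1.79983939e+02 -3.70888124e-02  1.72393246e+02] [ -8.31068951   9.49790666  24.42060672 105.59281058  -4.29949286
  65.84494774  99.97160358] 6.85 [ 0.14745725  0.32914745 -0.8784752 ] [ 0.04529109 -0.0186503  -0.00568993]
```

View pics/w3b.png

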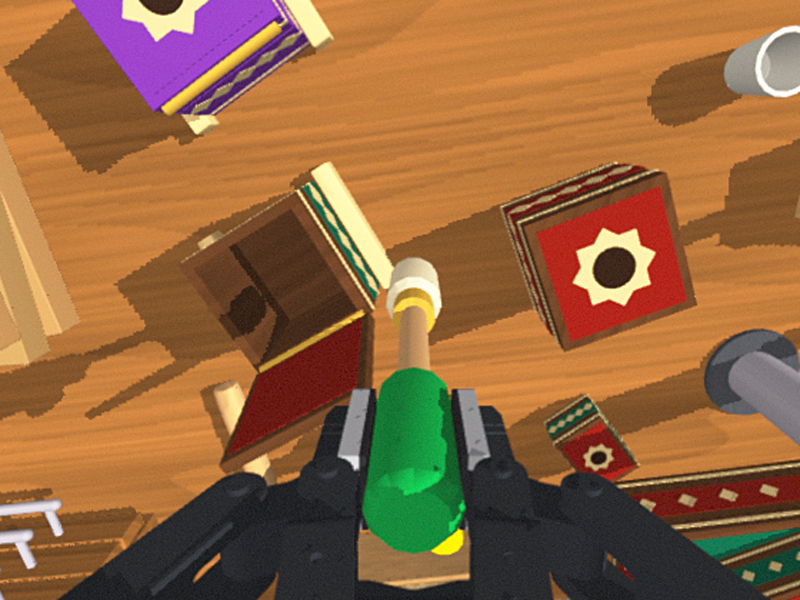

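The wrist view shows the box rim corners at (181,262), (302,187), (376,304) and (260,371) in the enlarged picture, and the far lid corner at (222,467).

```bash
cat > fit2.py <<'E'
from fit import *
W=load('w3');k=1/1.42857
w=lambda u,v:(u*k,v*k)
for u,v in[(181,262),(302,187),(376,304),(260,371)]:print(at_z(W,u*k,v*k,100).round(1))
bp2=bp+[(W,w(181,262),lambda a:np.array([-50,-50,100])),(W,w(302,187),lambda a:np.array([-50,50,100])),(W,w(377,306),lambda a:np.array([50,50,100])),(W,w(222,467),lambda a:lid(100,-50,a,0))]
def g(p): return np.concatenate([(proj(s,Rz(p[2])@F(p[3])+[p[0],p[1],0])[0]-uv)*(1 if s is W else .6) for s,uv,F in bp2])
r=least_squares(g,[508,-248,.36,1.7],loss='soft_l1')
print('BOX',r.x[:2],np.degrees(r.x[2]),r.x[3],g(r.x).round(1))
E
python3 fit2.py|tail -8
```

```text
pot [402. 132.  50.]
red [524. -16. 104.]
[ 481.8 -313.5  100. ]
[ 442.7 -218.3  100. ]
[ 531.1 -182.1  100. ]
[ 572.1 -277.5  100. ]
BOX [ 508.22188717 -247.87201149] 21.543955340977174 1.6750681985005031 [-1.  -0.2  0.3  0.2  0.4  0.9 -1.   0.1 -0.5 -1.3 -2.3  0.6 -0.7  0.3
 -0.7  0.7  0.3 -1.8 -1.3  0.9 -0.8  3.5  1.2 -0.9]
```

Request:
play_rows(
  series=[
    [0.01,-0.002,-0.012,0,0],
    [0.01,-0.006,-0.04,0,0],
    [0.01,-0.01,-0.07,0,0],
    [0.01,-0.0135,-0.092,0,0],
    [0.01,-0.0145,-0.099,0,0],
    [0.01,-0.0145,-0.099,0.01,0],
    [0.01,-0.0145,-0.099,0.035,0],
    [0.01,-0.0145,-0.099,0.065,0],
    [0.01,-0.0145,-0.099,0.095,0],
    [0.01,-0.0145,-0.099,0.12,0],
    [0.01,-0.0145,-0.099,0.138,0],
    [0.01,-0.0145,-0.099,0.145,0],
  ],
)

```text
time_s: 8.35
ee_pos: [500.3, -249.2, 175.1]
orientation: [180.0, -0.1, 172.5]
force: [-0.3, 0.4, -0.4]
gripper_width: 23.2
gripper_force: 44.3
```

Request:
play_rows(
  series=[
    [0.01,0,0,0.003,0],
    [0.01,0,0,0.006,0],
    [0.01,0,0,0.008,0],
    [0.01,0,0,0.009,0],
    [0.01,0,0,0.0095,0],
  ],
)

```text
time_s: 8.98
ee_pos: [501.2, -250.5, 168.0]
orientation: [180.0, 0.1, 172.4]
force: [-0.6, 0.6, 7.8]
gripper_width: 22.9
gripper_force: 45.1
```

Contact shows at 7.8 N, so the bristles are on the floor. Strokes follow.

Request:
play_rows(
  series=[
    [0.01,0,0,-0.012,0],
    [0.01,0,0,-0.04,0],
    [0.01,0,0,-0.068,0],
    [0.01,0,0,-0.082,0],
    [0.01,0,0,-0.085,0],
    [0.01,0,0,-0.085,0],
    [0.01,0,0,-0.07,0],
    [0.01,0,0,-0.042,0],
    [0.01,0,0,-0.016,0],
    [0.01,0,0,-0.005,0],
    [0.01,0,0,0,0],
    [0.01,0,0,0,0],
  ],
)

```text
time_s: 10.48
ee_pos: [501.0, -250.4, 168.0]
orientation: [180.0, 0.0, 172.4]
force: [-2.4, 2.3, 8.7]
gripper_width: 23.2
gripper_force: 45.3
```

Request:
play_rows(
  series=[
    [0.01,0,0,-0.012,0],
    [0.01,0,0,-0.04,0],
    [0.01,0,0,-0.068,0],
    [0.01,0,0,-0.082,0],
    [0.01,0,0,-0.085,0],
    [0.01,0,0,-0.085,0],
    [0.01,0,0,-0.07,0],
    [0.01,0,0,-0.042,0],
    [0.01,0,0,-0.016,0],
    [0.01,0,0,-0.005,0],
    [0.01,0,0,0,0],
    [0.01,0,0,0,0],
  ],
)

```text
time_s: 11.98
ee_pos: [501.0, -250.4, 167.9]
orientation: [180.0, 0.0, 172.4]
force: [-2.0, 1.3, 8.4]
gripper_width: 22.9
gripper_force: 45.4
```

Request:
play_rows(
  series=[
    [0.01,0,0,-0.012,0],
    [0.01,0,0,-0.04,0],
    [0.01,0,0,-0.068,0],
    [0.01,0,0,-0.082,0],
    [0.01,0,0,-0.085,0],
    [0.01,0,0,-0.085,0],
    [0.01,0,0,-0.085,0],
  ],
)

```text
time_s: 12.85
ee_pos: [500.0, -249.9, 250.7]
orientation: [180.0, -0.1, 172.4]
force: [-0.8, 0.2, -1.2]
gripper_width: 23.0
gripper_force: 44.4
```

Request:
play_rows(
  series=[
    [0.01,0,0,-0.012,0],
    [0.01,0,0,-0.035,0],
    [0.01,0,0,-0.058,0],
    [0.01,0,0,-0.068,0],
    [0.01,0.001,0.01,-0.07,0],
    [0.01,0.003,0.03,-0.07,0],
    [0.01,0.006,0.06,-0.07,0],
    [0.01,0.01,0.095,-0.07,0],
    [0.01,0.0138,0.132,-0.07,0],
    [0.01,0.0177,0.169,-0.07,0],
    [0.01,0.0216,0.206,-0.07,0],
    [0.01,0.0256,0.244,-0.07,0],
  ],
)

```text
time_s: 14.35
ee_pos: [506.4, -3.1, 320.9]
orientation: [-180.0, -0.1, 172.5]
force: [0.1, -0.0, -0.9]
gripper_width: 22.6
gripper_force: 44.4
```

Request:
play_rows(
  series=[
    [0.01,0.004,0.038,0,0],
    [0.01,0.008,0.076,0,0],
    [0.01,0.012,0.114,0,0],
    [0.01,0.016,0.152,0,0],
    [0.01,0.02,0.19,0,0],
    [0.01,0.0237,0.226,0,0],
    [0.01,0.0273,0.26,0,0],
    [0.01,0.0304,0.29,0,0],
    [0.01,0.0331,0.315,0,0],
    [0.01,0.0347,0.331,0,0],
    [0.01,0.0353,0.337,0,0],
    [0.01,0.0353,0.337,0,0],
  ],
)

```text
time_s: 15.85
ee_pos: [516.7, 333.2, 321.7]
orientation: [-180.0, -0.0, 172.4]
force: [0.1, 0.0, -1.0]
gripper_width: 22.9
gripper_force: 44.4
```

Run:
```python
from h import *
s=snap('wrist','w4');o=status.get_obs();print(o['ee_pos'],o['orientation'],o['time_s'],o['force'])
x,y,z=o['ee_pos'];print('pred tip', proj(s,[[x,y,z-160]]), 'ferrule',proj(s,[[x,y,z-100]]))
i=cv2.imread('pics/w4.png')
cv2.imwrite('pics/w4b.png',cv2.resize(i,(800,600),interpolation=cv2.INTER_CUBIC))
```

```text
[516.87679117 332.73965566 321.7933991 ] [-1.79965332e+02  9.69390633e-03  1.72371212e+02] 15.9 [-0.41914765 -0.54150454 -1.32803064]
pred tip [[288.34914078 194.81207381]] ferrule [[288.08822613 218.94755794]]
```

View pics/w4b.png

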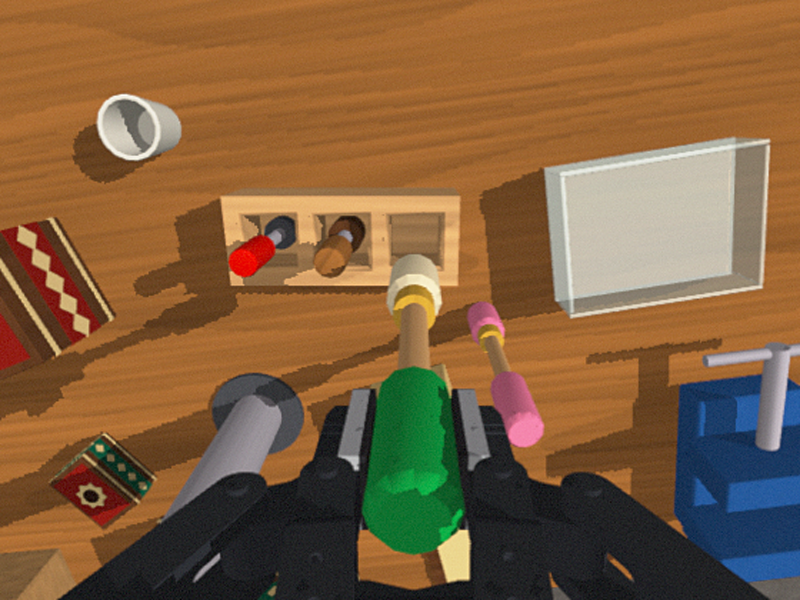

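The wrist view shows the empty hole's rim at (389,212), (445,213) and (443,270), with the brush hanging plumb at about (413,275).

Run:
```python
from h import *
s=load('w4');k=1/1.42857
for u,v in[(389,212),(445,213),(443,270),(390,270),(222,198),(460,193),(457,285),(232,286)]:print(at_z(s,u*k,v*k,60).round(1))
print(at_z(s,413*k,275*k,162).round(1))
```

```text
[491.6 318.3  60. ]
[498.  360.3  60. ]
[542.1 353.7  60. ]
[536.6 312.4  60. ]
[464.3 195.1  60. ]
[484.6 373.1  60. ]
[555.8 363.3  60. ]
[532.9 185.7  60. ]
[514.9 333.6 162. ]
```

Request:
play_rows(
  series=[
    [0.01,0,0.001,0,0],
    [0.01,0,0.002,0.01,0],
    [0.01,0,0.002,0.03,0],
    [0.01,0,0.002,0.055,0],
    [0.01,0,0.002,0.08,0],
    [0.01,0,0.002,0.095,0],
    [0.01,0,0.002,0.105,0],
    [0.01,0,0.002,0.113,0],
    [0.01,0,0.002,0.12,0],
    [0.01,0,0.002,0.125,0],
    [0.01,0,0.002,0.125,0],
  ],
)

```text
time_s: 17.27
ee_pos: [516.8, 335.7, 196.6]
orientation: [-180.0, -0.0, 172.4]
force: [0.6, -0.4, -1.0]
gripper_width: 22.7
gripper_force: 44.4
```

Request:
play_rows(
  series=[
    [0.01,0,0,0.006,0],
    [0.01,0,0,0.012,0],
    [0.01,0,0,0.017,0],
    [0.01,0,0,0.021,0],
    [0.01,0,0,0.0235,0],
    [0.01,0,0,0.0245,0],
    [0.01,0,0,0.0245,0],
  ],
)

```text
time_s: 18.15
ee_pos: [516.9, 335.7, 172.3]
orientation: [180.0, 0.0, 172.4]
force: [-0.5, 1.0, -1.0]
gripper_width: 23.1
gripper_force: 44.4
```

Request:
play_rows(
  series=[
    [0.01,0,0,0.001,0],
    [0.01,0,0,0.0015,0],
    [0.01,0,0,0.0015,0],
  ],
)

```text
time_s: 18.52
ee_pos: [517.3, 335.9, 172.0]
orientation: [179.9, 0.1, 172.4]
force: [-0.8, -1.0, 5.7]
gripper_width: 23.1
gripper_force: 45.0
```

Request:
play_rows(
  series=[
    [0.025,0,0,0,0],
    [0.027,0,0,0,0],
    [0.032,0,0,0,0],
    [0.045,0,0,0,0],
    [0.06,0,0,0,0],
    [0.075,0,0,0,0],
    [0.085,0,0,0,0],
    [0.085,0,0,0,0],
    [0.085,0,0,0,0],
  ],
)

```text
time_s: 19.65
ee_pos: [516.8, 335.7, 170.8]
orientation: [-180.0, 0.0, 172.4]
force: [0.5, -0.3, -1.4]
gripper_width: 85.1
gripper_force: 0.0
```

Request:
play_rows(
  series=[
    [0.085,0,0,-0.005,0],
    [0.085,0,0,-0.015,0],
    [0.085,0,0,-0.035,0],
    [0.085,0,0,-0.065,0],
    [0.085,0,0,-0.1,0],
    [0.085,0,0,-0.13,0],
    [0.085,0,0,-0.148,0],
    [0.085,0,0,-0.15,0],
  ],
)

```text
time_s: 20.65
ee_pos: [517.2, 335.9, 322.2]
orientation: [179.9, 0.1, 172.4]
force: [0.0, 0.1, 0.3]
gripper_width: 85.4
gripper_force: 0.0
```

Run:
```python
from h import *
s=snap('wrist','w5');b=snap('scene','s5');o=status.get_obs();print(o['ee_pos'],o['orientation'],o['q'],o['time_s'],o['force'])
i=cv2.imread('pics/w5.png');j=cv2.imread('pics/s5.png')[140:320,240:420]
cv2.imwrite('pics/w5b.png',np.hstack([cv2.resize(i,(400,300)),cv2.resize(j,(400,300))]))
```

```text
[516.51421723 335.49731383 320.10951991] [-1.79958609e+02 -4.42129589e-02  1.72442873e+02] [-42.1280221   19.47810298   7.82460895  92.02423037  -2.79093668
  68.74914044  48.71177971] 20.75 [ 0.66541699  1.00433846 -0.36594896]
```

View pics/w5b.png

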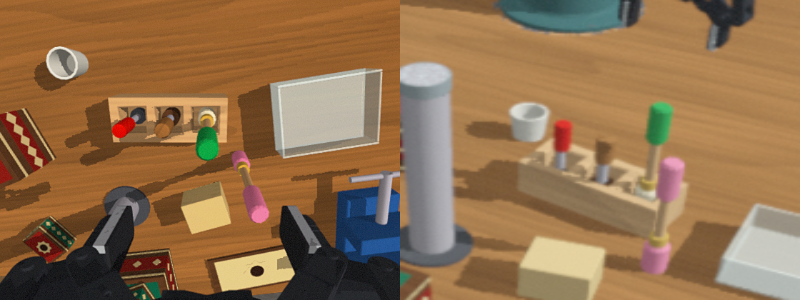

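The brush stands in its hole with the grip free. Next I'll move behind the lid with the fingers shut.

Request:
play_rows(
  series=[
    [0.06,-0.0015,-0.011,0,-2],
    [0.04,-0.005,-0.037,0,-5],
    [0.02,-0.01,-0.072,0,-8],
    [0,-0.0147,-0.11,0,-11],
    [0,-0.0197,-0.148,0,-14],
    [0,-0.0247,-0.185,0,-17],
    [0,-0.0297,-0.222,0,-20],
    [0,-0.034,-0.255,0,-23],
    [0,-0.0373,-0.28,0,-26],
    [0,-0.0392,-0.294,0,-28],
    [0,-0.0397,-0.2974,0,-29],
    [0,-0.0397,-0.2974,0,-29],
  ],
)

```text
time_s: 22.25
ee_pos: [516.8, 36.0, 320.0]
orientation: [180.0, -0.1, -158.6]
force: [0.4, 0.4, -0.8]
gripper_width: 0.2
gripper_force: 0.0
```

Request:
play_rows(
  series=[
    [0,0.0003,-0.012,0,0],
    [0,0.001,-0.04,0,0],
    [0,0.002,-0.08,0,0],
    [0,0.003,-0.12,0,0],
    [0,0.004,-0.16,0,0],
    [0,0.005,-0.2,0,0],
    [0,0.006,-0.235,0,0],
    [0,0.0065,-0.255,0,0],
    [0,0.0066,-0.2606,0,0],
    [0,0.0066,-0.2606,0,0],
  ],
)

```text
time_s: 23.5
ee_pos: [606.2, -208.4, 320.6]
orientation: [180.0, -0.0, -158.5]
force: [0.5, 0.4, -0.5]
gripper_width: 0.2
gripper_force: 0.0
```

Run:
```python
from h import *
o=status.get_obs();print(o['ee_pos'],o['orientation'],o['q'],o['time_s'],o['gripper_width'])
a=np.radians(21.5);d=np.array(o['ee_pos'])[:2]-[508,-248];print('box frame',d@[np.cos(a),np.sin(a)],d@[-np.sin(a),np.cos(a)])
```

```text
[ 606.24590033 -208.37087577  320.58172336] [ 1.79952591e+02 -3.23904321e-03 -1.58507554e+02] [  0.60901524  22.53700308  20.96192328  89.02617985  -8.42445527
  70.02672248 134.48832759] 23.5 0.1660280860574383
box frame 105.93383429433102 0.8643903902344512
```

Request:
play_rows(
  series=[
    [0,0,0,0.01,0],
    [0,0,0,0.035,0],
    [0,0,0,0.07,0],
    [0,0,0,0.105,0],
    [0,0,0,0.133,0],
    [0,0,0,0.147,0],
    [0,0,0,0.15,0],
    [0,0,0,0.15,0],
  ],
)

```text
time_s: 24.5
ee_pos: [606.7, -209.3, 171.6]
orientation: [-180.0, 0.1, -158.5]
force: [0.2, -0.6, 0.7]
gripper_width: 0.1
gripper_force: 0.0
```

Request:
play_rows(
  series=[
    [0,0.005,0,0,0],
    [0,0.013,0,0,0],
    [0,0.021,0,0,0],
    [0,0.029,0,0,0],
    [0,0.037,0,0,0],
    [0,0.045,0,0,0],
    [0,0.053,0,0,0],
    [0,0.061,0,0,0],
    [0,0.068,0,0,0],
    [0,0.073,0,0,0],
    [0,0.073,0,0,0],
  ],
)

```text
time_s: 25.88
ee_pos: [537.5, -236.3, 170.7]
orientation: [180.0, -0.1, -158.6]
force: [0.4, -0.5, 0.2]
gripper_width: -0.2
gripper_force: 0.0
```

Run:
```python
from h import *
s=snap('wrist','w6');b=snap('scene','s6');o=status.get_obs();print(o['ee_pos'],o['orientation'],o['time_s'],o['force'])
i=cv2.imread('pics/w6.png');j=cv2.imread('pics/s6.png')[90:270,60:300]
cv2.imwrite('pics/w6b.png',np.hstack([cv2.resize(i,(400,300)),cv2.resize(j,(400,300))]))
```

```text
[ 537.85094707 -236.21238939  170.69454167] [ 1.79987552e+02 -4.41799817e-02 -1.58569785e+02] 25.975 [ 0.46136479  0.39484794 -0.20317789]
```

View pics/w6b.png

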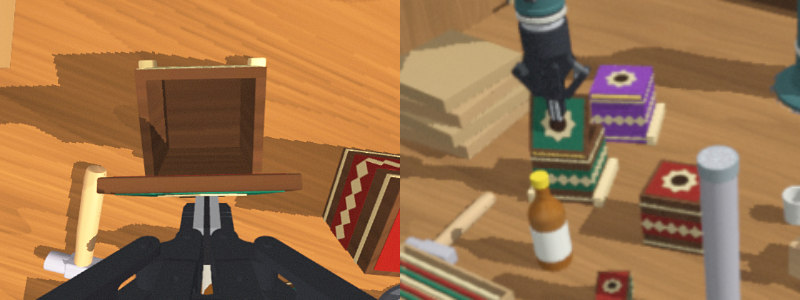

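The lid has been pushed past vertical to about 60–70°, with the fingers on its outer face. I'll keep going along the arc.

Request:
play_rows(
  series=[
    [0,0.006,0,0,0],
    [0,0.014,0,0.001,0],
    [0,0.021,0,0.002,0],
    [0,0.026,0,0.007,0],
    [0,0.03,0,0.012,0],
    [0,0.034,0,0.017,0],
    [0,0.037,0,0.023,0],
    [0,0.04,0,0.029,0],
    [0,0.042,0,0.035,0],
    [0,0.0435,0,0.041,0],
    [0,0.045,0,0.046,0],
    [0,0.045,0,0.05,0],
  ],
)

```text
time_s: 27.48
ee_pos: [496.2, -252.4, 120.4]
orientation: [180.0, -0.0, -158.6]
force: [0.4, -0.1, 1.6]
gripper_width: -0.0
gripper_force: 0.5
```

Request:
play_rows(
  series=[
    [0,0,0,0.002,0],
    [0,0,0,0.004,0],
    [0,0,0,0.005,0],
    [0,0,0,0.006,0],
    [0,0,0,0.006,0],
  ],
)

```text
time_s: 28.1
ee_pos: [496.3, -252.4, 116.0]
orientation: [180.0, 0.0, -158.6]
force: [-4.6, 1.5, 10.4]
gripper_width: 0.1
gripper_force: 5.4
```

Request:
play_rows(
  series=[
    [0,0,0,0.001,0],
    [0,0,0,0.0015,0],
    [0,0,0,0.0015,0],
  ],
)

```text
time_s: 28.48
ee_pos: [496.3, -252.5, 115.8]
orientation: [179.9, 0.1, -158.6]
force: [-8.0, 3.1, 20.5]
gripper_width: 0.2
gripper_force: 10.8
```

Request:
play_rows(
  series=[
    [0,0,0,-0.005,0],
    [0,0,0,-0.02,0],
    [0,0,0,-0.05,0],
    [0,0,0,-0.085,0],
    [0,0.02,0,-0.12,0],
    [0,0.05,0,-0.145,0],
    [0,0.07,0,-0.155,0],
    [0,0.08,0,-0.155,0],
    [0,0.08,0,-0.155,0],
  ],
)

```text
time_s: 29.6
ee_pos: [421.4, -281.4, 267.5]
orientation: [179.9, -0.0, -158.6]
force: [-0.7, 0.0, -0.3]
gripper_width: 0.0
gripper_force: 0.0
```

Run:
```python
from h import *
s=snap('wrist','w7');b=snap('scene','s7');o=status.get_obs();print(o['ee_pos'],o['time_s'],o['force'])
i=cv2.imread('pics/w7.png');j=cv2.imread('pics/s7.png')
cv2.imwrite('pics/w7b.png',np.hstack([cv2.resize(i,(300,225)),cv2.resize(j[60:360,80:450],(500,405))[:225]]) if 0 else np.vstack([np.hstack([cv2.resize(i,(400,300)),cv2.resize(j[120:240,100:260],(400,300),interpolation=2)]),cv2.resize(j[120:345,80:480],(800,300)[:1]+(300,))[:300]]))
```

```text
[ 422.24831315 -280.97381541  267.32246466] 29.7 [ 0.35630811  1.41072181 -0.52032419]
```

View pics/w7b.png

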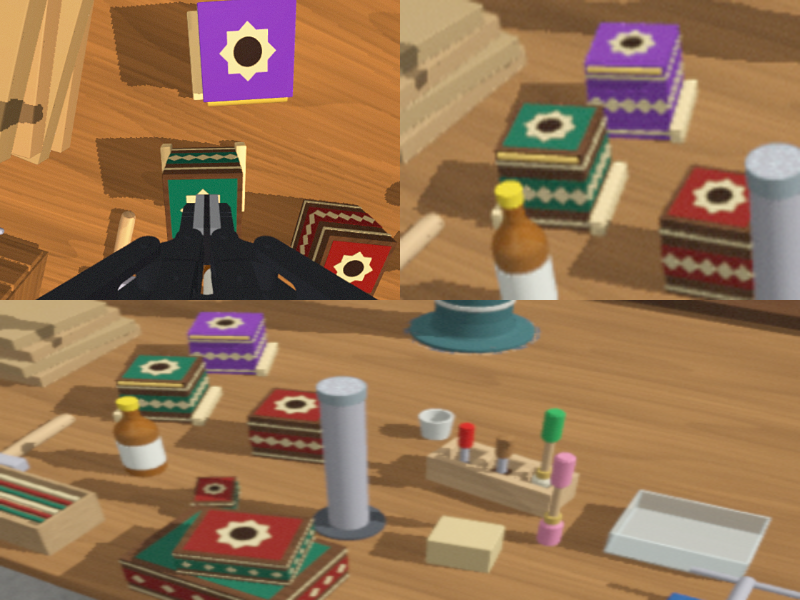

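The lid is flat and shut, the brush is in its hole, and the other objects look undisturbed.

```bash
python3 -c "
from rig import finish_job
print(finish_job())"
```

```text
the job is handed in; nothing more can be done
None
```

The job is done and handed in: three brush strokes inside the green box, the brush stood back in its hole, and the lid swung shut and pressed down with about 20 N, at about 30 s of the 72 s allowed.

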